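# Turn the upside-down spoon in the slanting utensil rack

## Robot

A 6-joint arm with a two-finger parallel gripper is mounted at the origin on a cart in front of the work surface, level with it; the furniture and walls round the work are solid. World frame = base frame: x ahead of the robot, y to its left, z up, the work surface at z = 0. Lengths are in m, angles in rad, forces in N, time in s.
With the tool pointing down it reaches from about 0.425 to 0.95 m from the base axis. Payload 3.5 kg.
Tool frame: the origin (TCP) lies on the centre line of the jaws, within the pads' length; the fingertips stand 17 mm ahead of it and the grasp point (between the pads) lies 2 mm behind it; z points along the fingers, y is the line along which they close (so a half turn about z gives the same grasp; the last joint's range is limited). The gripper opens to 85 mm and grips with 20 to 120 N. Pads are 22 mm wide; open, the fingers measure 114 mm over their backs; the gripper's body (76 mm by 85 mm) begins 54 mm behind the grasp point. The pads swing forward as they close: fully open they stand 13 mm farther back than shut.
Start: joints at [1.11, 0.286, 1.577, -0, 1.279, -0.15], TCP at [0.206, 0.643, 0.248] pointing down, gripper open.
Joint ranges: [-2.77, 2.77], [-0.9, 2.22], [0.21, 2.48], [-1.53, 4.67], [0.24, 2.81], [-2.84, 2.84]. Speed limits (rad/s): [2.79, 2.79, 3.14, 3.14, 3.14, 3.14].

## Interface

Orientations are given as a unit quaternion [x, y, z, w].
In Python, from plant import ctrl gives the robot as it stands. The module is installed in compiled form; this text tells all that it offers.
- The arm moves only by the tool drive_tool, never from a script. Its argument "moves" is a list of rows, each a list of 3 entries, a list of its own where there are three numbers: the turn, a rotation vector about the tool's x, y, z in rad, then the shift along the tool's x, y, z in m, then the finger opening in m, from 0 to 0.0854. A call has 1 to 5 rows; each row shifts and turns the commanded pose from where the row before left it, along the tool's axes as they then stand; what a row does not reach is not made up. A row lasts 1/8 s, in which the tool goes at most 62.5 mm and 10.7 degrees, less where a joint would pass 70% of its speed; a pose out of reach is approached as far as the arm can. A call with a gripper value outside its range is refused whole. The fingers move at their own pace and stop on an object; "grip_force" is the grip in N (left out, the last holds). Time passes only in rows, so rows that do not move let the fingers close. It gives the time, the measured TCP pose, the force, the opening and the grip force at its end, in the units of the state.
- ctrl.get_state(): the state, without advancing time (a new reading comes with each control period).
- ctrl.read_camera(name): name is "scene" or "top" or "wrist"; returns a dict with "image" (420x560x3 uint8, red, green, blue), "fx", "fy", "cx", "cy" (pixels), "R" (3x3) and "t" (3): a world point X has camera coordinates R X + t. Camera axes: x right, y down, z forward; pixel columns grow to the right and rows downward; lengths in m; the calibration is good to about 2 mm. The wrist camera is an equidistant fisheye: a pixel r from the principal point sees the ray r / f radians off the axis. A picture is of the moment at which its call begins. There is no depth.
- ctrl.sign_off(): hands the job in; it is judged then, once.
The state is a dict: "time": time; "qpos": joint angles; "dq": joint speeds; "joint_efforts": joint torques, N m; "eef_pos": TCP position; "tcp_rot": TCP orientation; "contact_force": force on the tool from outside, world axes, zero at the start; "wrist_torque": the same for the moment, N m; "opening": opening from 0.0 (shut) to 1.0 (fully open); "finger_force": force on a finger pad.
Only numpy, scipy, OpenCV 4.12 (cv2) and the standard library are available. Lean on these libraries where they do the work, as an engineer would, in place of code of your own. Each camera call takes 0.05 s, during which the arm holds its last target. There are 200 camera calls.

## Task

The wooden spoon has been put away the wrong way round, bowl first, in the slanting utensil rack. Pull it out, turn it end for end and slide it back fully home, handle first, into the tube it came from, bowl out in the open with its hollow side still up. Leave the spatula in its own tube.

Things in the scene. Friction and masses are not known exactly. Their poses are not given: they have to be found in the camera images.
- spoon_mid (a point): wooden spoon, 260 mm long, 60 g: handle 20 wide, 16 thick, ending in a round bowl 44 across, 16 deep. Point: middle of its length on the handle's axis, where to grip (balances within 25 of it). x runs from handle to bowl, y across the width, z out of the bowl's hollow side. Starts bowl first in either tube of the rack, x pointing down the tube, z up; its middle is then 35 outside the tube's mouth.
- spatula_mid (a point): wooden spatula, 260 mm long, same handle, flat blade 46 wide, 7 thick; it is the right way round, handle first, in the rack's other tube and stays there. Point: middle of its length on the handle's axis; x runs from handle to blade.
- rack: fixed rack: dark wooden stand with a foot 200 x 125 x 12 mm and two oblong white tubes side by side, sloping 20 degrees from level. Origin on the worktop, z up, x across the tubes; the way out of both tubes is (0, -0.940, 0.342) in this frame. A utensil at home touches the tube's floor, its middle at x = -47.5 or +47.5, y = 0, z = 130.
- rack_rest (a point): point of the rack midway between the two utensils' home middles (130 above the rack's origin, same axes). Each tube: inside 54 mm wide, 36 high square to the slope, 95 deep, walls 5; mouth 35 down the slope from the home middle; top face 33 above the utensil's axis. Outside the mouth a utensil lies on a steel bar 8 wide, under its centre line, to 40 past its middle; fingers can straddle handle and bar.

How it is judged:
By the outcome, as a careful person would: the job done as asked, in the order asked, and still so for the second after the job is handed in, with the robot touching nothing.
It also fails if it takes over 45 s, if anything falls off the work surface, if the arm or the gripper's body presses on something with over 40 N, if the wrist force passes 120 N, or if a joint passes its speed limit or range.

## Working session

There is one attempt and no reset: what is moved stays moved. The work goes in short steps, Python scripts to look and compute and a tool call to move; the robot and the scene stay as the last step left them, time stands still between calls to the robot, and variables do not carry over. Pictures are saved under pics/ and viewed, at most 10 in all, crops included, and the job is handed in when it is done.

Besides the shell and the picture viewer there is one more tool, called after "Request:" as name([rows], argument=value, ...), one row to a line, values as JSON. drive_tool: Moves the arm, as the interface text tells. Its arguments: {"type":"object","properties":{"moves":{"type":"array","items":{"type":"array"}},"grip_force":{"type":"number"}},"required":["moves"]}

```bash
mkdir -p pics; ls; python3 - <<'E'
from plant import ctrl
import cv2,numpy as np
for n in ["scene","top"]:
    c=ctrl.read_camera(n); cv2.imwrite(f"pics/{n}0.png",c["image"][:,:,::-1])
    np.savez(f"{n}0.npz",**c); print(n,c["fx"],c["cx"],c["cy"],c["R"],c["t"])
s=ctrl.get_state();print(s)
E
```

```text
pics
scene 437.84170052553304 279.12462643343866 216.04697801133977 [[ 0.85031901 -0.52606047 -0.01476376]
 [-0.33921532 -0.52642443 -0.77962189]
 [ 0.40235625  0.6679354  -0.62607647]] [-0.38888943  0.27233134  0.66806852]
top 517.5718795348464 277.76667970701715 208.99944744396808 [[-0.02550359 -0.99957913 -0.0138248 ]
 [-0.98954809  0.02720626 -0.14161352]
 [ 0.14193004  0.01006866 -0.98982548]] [0.05767322 0.50427915 0.8981264 ]
{'time': 0.1, 'qpos': array([ 1.10997877e+00,  2.87104809e-01,  1.57803068e+00,  2.89508647e-06,
        1.27858060e+00, -1.50027790e-01]), 'dq': array([-0.00112776, -0.00145118, -0.00292719,  0.00048851,  0.00076667,
        0.00182542]), 'joint_efforts': array([ 3.70648168e-04, -4.07293868e+01, -2.93699509e+01, -1.39228828e-04,
        3.42576393e-03, -1.05761586e-05]), 'eef_pos': array([0.20616267, 0.64216511, 0.24706692]), 'tcp_rot': array([ 1.54770565e-01,  9.87949870e-01, -1.01216296e-03, -3.20575669e-04]), 'contact_force': array([-0.39138981,  0.25224237, -1.38269153]), 'wrist_torque': array([-0.10667216, -0.08661798,  0.01679148]), 'finger_force': 0.0, 'opening': 1.0008603763807338}
```

View pics/scene0.png

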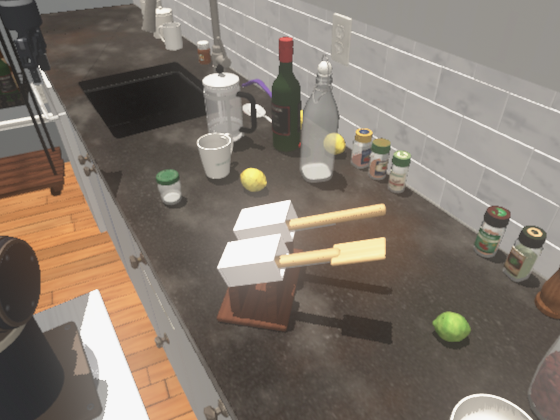

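View pics/top0.png

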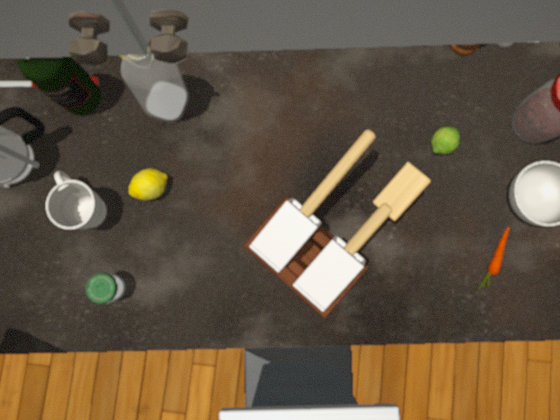

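The top view shows the spoon in the left tube (tube ~(285,235), handle tip ~(369,134)) and the spatula in the right tube (tube ~(330,275), blade end ~(418,178)). In the scene view the spoon is the farther one, with its handle tip at (383,210).

```bash
cat > h.py <<'E'
import numpy as np,cv2
def ray(c,u,v):
    R=c["R"];d=R.T@np.array([(u-c["cx"])/c["fx"],(v-c["cy"])/c["fy"],1]);return -R.T@c["t"],d
def onz(c,u,v,z):
    o,d=ray(c,u,v);return o+d*(z-o[2])/d[2]
def proj(c,X):
    p=c["R"]@X+c["t"];return np.array([c["fx"]*p[0]/p[2]+c["cx"],c["fy"]*p[1]/p[2]+c["cy"]])
def tri(a,b):
    (o,d),(p,e)=a,b;d=d/np.linalg.norm(d);e=e/np.linalg.norm(e)
    st=np.linalg.lstsq(np.c_[d,-e],p-o,rcond=None)[0];A=o+d*st[0];B=p+e*st[1];return (A+B)/2,np.linalg.norm(A-B)
E
python3 - <<'E'
from h import *
top=dict(np.load("top0.npz"));sc=dict(np.load("scene0.npz"))
for nm,c,roi in (("top",top,(230,120,440,320)),("scene",sc,(200,190,400,330))):
    hsv=cv2.cvtColor(c["image"],cv2.COLOR_RGB2HSV)
    for k,lo,hi in (("white",(0,0,150),(180,50,255)),("wood",(10,60,120),(30,190,255))):
        m=cv2.inRange(hsv,lo,hi);z=np.zeros_like(m);x0,y0,x1,y1=roi;z[y0:y1,x0:x1]=m[y0:y1,x0:x1]
        z=cv2.morphologyEx(z,cv2.MORPH_OPEN,np.ones((3,3)))
        for q in cv2.findContours(z,cv2.RETR_EXTERNAL,cv2.CHAIN_APPROX_NONE)[0]:
            if cv2.contourArea(q)<200: continue
            r=cv2.minAreaRect(q);M=cv2.moments(q)
            print(nm,k,cv2.contourArea(q),"cen",M["m10"]/M["m00"],M["m01"]/M["m00"],"box",cv2.boxPoints(r).round(1).tolist())
for a,b in (((371,133),(384,210)),((418,178),(385,250))):
    print(tri(ray(top,*a),ray(sc,*b)))
E
```

```text
top white 2670.5 cen 328.5577607189665 274.0826312176246 box [[290.8999938964844, 284.3999938964844], [335.8999938964844, 233.6999969482422], [367.79998779296875, 262.1000061035156], [322.79998779296875, 312.70001220703125]]
top white 2577.5 cen 283.62618816682834 234.86530876171997 box [[246.39999389648438, 245.6999969482422], [290.0, 194.8000030517578], [321.70001220703125, 222.0], [278.1000061035156, 272.8999938964844]]
top wood 2349.5 cen 390.9586436830531 202.35333758955804 box [[335.20001220703125, 240.5], [408.3999938964844, 159.10000610351562], [431.70001220703125, 180.10000610351562], [358.5, 261.3999938964844]]
top wood 1338.0 cen 337.8403089187842 171.847533632287 box [[297.8999938964844, 209.10000610351562], [366.70001220703125, 126.5999984741211], [377.29998779296875, 135.39999389648438], [308.5, 218.0]]
scene white 4545.5 cen 257.43625563744365 244.49253840794924 box [[212.5, 281.8999938964844], [237.6999969482422, 186.1999969482422], [302.3999938964844, 203.3000030517578], [277.20001220703125, 299.0]]
scene wood 3778.0 cen 338.3019675313217 235.35565554967354 box [[271.70001220703125, 206.10000610351562], [384.6000061035156, 199.1999969482422], [388.5, 261.8999938964844], [275.5, 268.79998779296875]]
(array([ 0.60182903, -0.10594675,  0.17221421]), np.float64(0.0016112178632176905))
(array([ 0.53217126, -0.17784379,  0.17151609]), np.float64(0.007954714707577653))
```

```bash
cat >> h.py <<'E'
from scipy.spatial.transform import Rotation as Ro
E
python3 - <<'E'
from h import *
top=dict(np.load("top0.npz"));sc=dict(np.load("scene0.npz"))
L=onz(top,283.6,234.9,.156);Rr=onz(top,328.6,274.1,.156)
d=L-Rr;print(L,Rr,"sep",np.linalg.norm(d),"yaw x",np.degrees(np.arctan2(d[1],d[0])))
tip=onz(top,372,131,.1745);tip2=onz(top,420,169.6,.1745);d2=tip-tip2
print(tip,tip2,"sep",np.linalg.norm(d2),np.degrees(np.arctan2(d2[1],d2[0])))
o=tip-L;o2=tip2-Rr
for v in(o,o2):print("len(147.4)",np.hypot(*v[:2]),"out yaw",np.degrees(np.arctan2(v[1],v[0])))
E
```

```text
[0.44740383 0.03501917 0.156     ] [ 0.38494593 -0.03269222  0.156     ] sep 0.09211852229624913 yaw x 47.311145008517876
[ 0.60505905 -0.10772605  0.1745    ] [ 0.54129822 -0.1785847   0.1745    ] sep 0.09532256660332335 48.01812769119353
len(147.4) 0.2126766740281921 out yaw -42.158528735502394
len(147.4) 0.2138472634273013 out yaw -43.01795163875819
```

```bash
cat >> h.py <<'E'
from plant import ctrl
def axes(yaw): # out yaw deg -> rack rotation
    o=np.array([np.cos(np.radians(yaw)),np.sin(np.radians(yaw)),0]);return np.c_[[-o[1],o[0],0],-o,[0,0,1]]
def rel(P,R):
    "turn and shift (tool axes, before turn) to reach TCP P, rotation R"
    s=ctrl.get_state();T=Ro.from_quat(s["tcp_rot"]).as_matrix()
    print("t",s["time"],"tcp",s["eef_pos"].round(4),"q",s["qpos"].round(2),"op",round(s["opening"],3),"F",s["contact_force"].round(1))
    print("turn deg/rv(tool)",np.degrees(Ro.from_matrix(T.T@R).as_rotvec()).round(1),Ro.from_matrix(T.T@R).as_rotvec().round(4),"shift now-axes",(T.T@(P-s["eef_pos"])).round(4),"shift after turn",(R.T@(P-s["eef_pos"])).round(4))
E
python3 - <<'E'
from h import *
top=dict(np.load("top0.npz"))
L=onz(top,283.6,234.9,.132);Rr=onz(top,328.6,274.1,.132)
tip=onz(top,372,131,.1745);tip2=onz(top,420,169.6,.1745)
d=L-Rr;print("sep",np.linalg.norm(d),np.degrees(np.arctan2(d[1],d[0])))
for v in (tip-L,tip2-Rr):print(np.hypot(*v[:2]),np.degrees(np.arctan2(v[1],v[0])))
A=axes(-42.3)
mids=[tip-A@[0,-.122,.0445],L-A@[0,.0912,.002],tip2-A@[-.095,-.122,.0445],Rr-A@[-.095,.0912,.002]]
print(np.round(mids,4));mid=np.mean(mids,0);print("mid",mid)
n=A@[0,.342,.94]; R=np.c_[np.cross(A[:,0],-n),A[:,0],-n]
np.savez("plan.npz",mid=mid,A=A,n=n,R=R)
g=mid-.002*n   # TCP 2mm ahead of grasp point
rel(g+.1*n,R)
E
```

```text
sep 0.09486423609571568 47.311145008517855
0.21104081617666628 -42.5633951556486
0.2122164825600239 -42.68587457646197
[[ 0.5148 -0.0256  0.13  ]
 [ 0.5171 -0.0264  0.13  ]
 [ 0.515  -0.0262  0.13  ]
 [ 0.5167 -0.0258  0.13  ]]
mid [ 0.51589785 -0.02600166  0.13      ]
t 0.1 tcp [0.2062 0.6422 0.2471] q [ 1.11  0.29  1.58  0.    1.28 -0.15] op 1.001 F [-0.4  0.3 -1.4]
turn deg/rv(tool) [  4.2 -19.7  24.3] [ 0.0725 -0.3435  0.4235] shift now-axes [-0.4687 -0.5275  0.0259] shift after turn [-0.598  -0.2857  0.2441]
```

Request:
drive_tool([
  [[0, 0, 0], [-0.039, -0.043, 0], 0.085],
  [[0, 0, 0], [-0.039, -0.043, 0], 0.085],
  [[0, 0, 0], [-0.039, -0.043, 0], 0.085],
  [[0, 0, 0], [-0.039, -0.043, 0], 0.085],
  [[0, 0, 0], [-0.039, -0.043, 0], 0.085],
])

```text
time: 0.72
eef_pos: [0.3265, 0.3765, 0.2479]
tcp_rot: [0.155, 0.988, -0.0, -0.0]
contact_force: [-0.1, 0.1, 0.9]
opening: 0.996
finger_force: 0.0
```

Request:
drive_tool([
  [[0, 0, 0], [-0.039, -0.043, 0], 0.085],
  [[0, 0, 0], [-0.039, -0.043, 0], 0.085],
  [[0, 0, 0], [-0.039, -0.043, 0], 0.085],
  [[0, 0, 0], [-0.039, -0.043, 0], 0.085],
  [[0, 0, 0], [-0.039, -0.043, 0], 0.085],
])

```text
time: 1.35
eef_pos: [0.4464, 0.1122, 0.2481]
tcp_rot: [0.155, 0.988, 0.0, 0.0]
contact_force: [1.0, 1.7, -0.4]
opening: 0.995
finger_force: 0.0
```

Request:
drive_tool([
  [[0.025, -0.115, 0.14], [0, 0, 0], 0.085],
  [[0.025, -0.115, 0.14], [0, 0, 0], 0.085],
  [[0.025, -0.115, 0.14], [0, 0, 0], 0.085],
])

```text
time: 1.72
eef_pos: [0.446, 0.1132, 0.2481]
tcp_rot: [0.357, 0.918, -0.063, 0.164]
contact_force: [0.2, 0.4, -0.0]
opening: 0.998
finger_force: 0.0
```

```bash
python3 - <<'E'
from h import *
p=np.load("plan.npz");rel(p["mid"]+.098*p["n"],p["R"])
E
```

```text
t 1.725 tcp [0.446  0.1132 0.2481] q [ 0.17 -0.29  2.18 -0.32  1.05 -0.53] op 0.998 F [ 0.2  0.4 -0. ]
turn deg/rv(tool) [-0.   0.3 -0.2] [-0.0004  0.0049 -0.0031] shift now-axes [-0.0961 -0.0556  0.0632] shift after turn [-0.0963 -0.056   0.0627]
```

Request:
drive_tool([
  [[0, 0.0025, -0.0015], [-0.04, -0.028, 0.0], 0.06],
  [[0, 0.0025, -0.0015], [-0.04, -0.028, 0.02], 0.06],
  [[0, 0, 0], [-0.016, 0, 0.043], 0.06],
  [[0, 0, 0], [0, 0, 0], 0.06],
])

```text
time: 2.22
eef_pos: [0.49, -0.0036, 0.2183]
tcp_rot: [0.354, 0.92, -0.063, 0.157]
contact_force: [-1.0, 0.2, -0.6]
opening: 0.704
finger_force: 0.0
```

```bash
python3 - <<'E'
from h import *
p=np.load("plan.npz");rel(p["mid"]-.002*p["n"],p["R"])
for n in("wrist",):
    c=ctrl.read_camera(n);cv2.imwrite(f"pics/{n}1.png",c["image"][:,:,::-1]);np.savez(n+"1.npz",**c)
E
```

```text
t 2.225 tcp [ 0.49   -0.0036  0.2183] q [-0.12 -0.22  2.18 -0.25  0.92 -0.83] op 0.704 F [-1.   0.2 -0.6]
turn deg/rv(tool) [-0.3 -0.5  0.3] [-0.0045 -0.0095  0.0045] shift now-axes [-0.0029  0.0013  0.0966] shift after turn [-0.002   0.0008  0.0967]
```

View pics/wrist1.png

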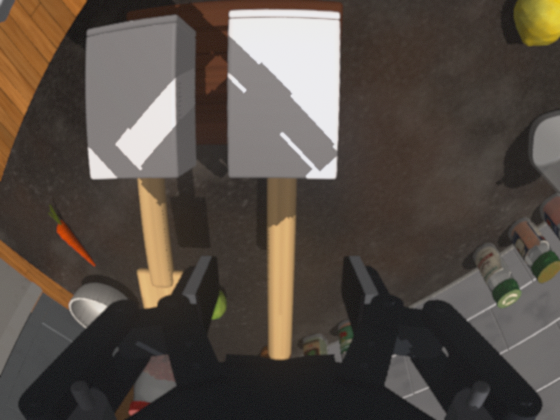

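The wrist view shows the handle at column ~281, centred between the fingers (205 and 360) and aligned with the image vertical. The spatula is well clear to the left. Descending.

Request:
drive_tool([
  [[-0.004, -0.009, 0.004], [-0.002, 0.001, 0.03], 0.06],
  [[0, 0, 0], [0, 0, 0.035], 0.06],
  [[0, 0, 0], [0, 0, 0.03], 0.06],
  [[0, 0, 0], [0, 0, 0], 0.06],
], grip_force=40)

```text
time: 2.78
eef_pos: [0.5168, -0.0239, 0.132]
tcp_rot: [0.354, 0.919, -0.062, 0.163]
contact_force: [-0.2, 0.6, -0.3]
opening: 0.703
finger_force: 0.0
```

```bash
python3 - <<'E'
from h import *
p=np.load("plan.npz");rel(p["mid"]-.002*p["n"],p["R"])
E
```

```text
t 2.775 tcp [ 0.5168 -0.0239  0.132 ] q [-0.16 -0.04  2.2  -0.29  0.71 -0.8 ] op 0.703 F [-0.2  0.6 -0.3]
turn deg/rv(tool) [0.1 0.1 0.2] [0.0025 0.0021 0.0033] shift now-axes [-0.     -0.0021  0.0041] shift after turn [-0.     -0.0021  0.0042]
```

Request:
drive_tool([
  [[0, 0, 0], [0, -0.001, 0.003], 0.03],
  [[0, 0, 0], [0, 0, 0], 0.0],
  [[0, 0, 0], [0, 0, 0], 0.0],
  [[0, 0, 0], [0, 0, 0], 0.0],
  [[0, 0, 0], [0, 0, 0], 0.0],
])

```text
time: 3.4
eef_pos: [0.5188, -0.0259, 0.1324]
tcp_rot: [0.354, 0.918, -0.061, 0.166]
contact_force: [-3.8, 3.2, 5.9]
opening: 0.226
finger_force: 40.2
```

Request:
drive_tool([
  [[0, 0, 0], [0, 0, 0], 0.0],
  [[0, 0, 0], [0, 0, 0], 0.0],
])

```text
time: 3.65
eef_pos: [0.5189, -0.0259, 0.1324]
tcp_rot: [0.354, 0.918, -0.061, 0.166]
contact_force: [-3.6, 3.2, 6.5]
opening: 0.222
finger_force: 40.2
```

Request:
drive_tool([
  [[0, 0, 0], [-0.01, 0, -0.002], 0.0],
  [[0, 0, 0], [-0.03, 0, 0], 0.0],
  [[0, 0, 0], [-0.03, 0, 0], 0.0],
  [[0, 0, 0], [-0.03, 0, 0], 0.0],
  [[0, 0, 0], [-0.03, 0, 0], 0.0],
])

```text
time: 4.28
eef_pos: [0.6085, -0.1085, 0.1778]
tcp_rot: [0.354, 0.918, -0.062, 0.165]
contact_force: [0.9, 0.4, -0.8]
opening: 0.224
finger_force: 39.1
```

Request:
drive_tool([
  [[0, 0, 0], [-0.01, 0, -0.01], 0.0],
  [[0, 0, 0], [0, 0, -0.035], 0.0],
  [[0, 0, 0], [0, 0, -0.035], 0.0],
  [[0, 0, 0], [0, 0, -0.02], 0.0],
])

```text
time: 4.78
eef_pos: [0.5887, -0.0902, 0.2771]
tcp_rot: [0.354, 0.918, -0.062, 0.166]
contact_force: [0.3, 0.0, -1.4]
opening: 0.228
finger_force: 39.2
```

```bash
python3 - <<'E'
from h import *
p=np.load("plan.npz");rel(p["mid"]+.098*p["n"]+.13*(-p["R"][:,0]),p["R"])
E
```

```text
t 4.775 tcp [ 0.5887 -0.0902  0.2771] q [-0.26 -0.05  1.92 -0.19  0.96 -1.01] op 0.228 F [ 0.3  0.  -1.4]
turn deg/rv(tool) [0.3 0.4 0.1] [0.0057 0.0076 0.0021] shift now-axes [ 0.0115 -0.0015  0.0069] shift after turn [ 0.0115 -0.0015  0.007 ]
```

Request:
drive_tool([
  [[0, 0, 0.18], [0, 0, 0], 0.0],
  [[0, 0, 0.18], [0, 0, 0], 0.0],
  [[0, 0, 0.18], [0, 0, 0], 0.0],
  [[0, 0, 0.18], [0, 0, 0], 0.0],
  [[0, 0, 0.18], [0, 0, 0], 0.0],
])

```text
time: 5.4
eef_pos: [0.5882, -0.0904, 0.2741]
tcp_rot: [0.72, 0.671, 0.016, 0.175]
contact_force: [0.3, -0.5, -1.0]
opening: 0.225
finger_force: 39.2
```

Request:
drive_tool([
  [[0, 0, 0.18], [0, 0, 0], 0.0],
  [[0, 0, 0.18], [0, 0, 0], 0.0],
  [[0, 0, 0.18], [0, 0, 0], 0.0],
  [[0, 0, 0.18], [0, 0, 0], 0.0],
  [[0, 0, 0.18], [0, 0, 0], 0.0],
])

```text
time: 6.02
eef_pos: [0.5883, -0.0904, 0.2741]
tcp_rot: [0.94, 0.291, 0.091, 0.15]
contact_force: [0.5, 0.6, -0.3]
opening: 0.226
finger_force: 39.2
```

Request:
drive_tool([
  [[0, 0, 0.18], [0, 0, 0], 0.0],
  [[0, 0, 0.18], [0, 0, 0], 0.0],
  [[0, 0, 0.18], [0, 0, 0], 0.0],
  [[0, 0, 0.18], [0, 0, 0], 0.0],
  [[0, 0, 0.18], [0, 0, 0], 0.0],
])

```text
time: 6.65
eef_pos: [0.5882, -0.0904, 0.2741]
tcp_rot: [0.973, -0.147, 0.147, 0.096]
contact_force: [0.3, -0.1, -2.0]
opening: 0.227
finger_force: 39.2
```

Request:
drive_tool([
  [[0, 0, 0.18], [0, 0, 0], 0.0],
  [[0, 0, 0.18], [0, 0, 0], 0.0],
  [[0, 0, 0.08], [0, 0, 0], 0.0],
  [[0, 0, 0], [0, 0, 0], 0.0],
])

```text
time: 7.15
eef_pos: [0.5884, -0.0905, 0.2742]
tcp_rot: [0.919, -0.353, 0.164, 0.062]
contact_force: [-0.5, -0.1, -1.3]
opening: 0.221
finger_force: 39.2
```

```bash
python3 - <<'E'
from h import *
p=np.load("plan.npz");R=p["R"]@np.diag([-1,-1,1]);rel(p["mid"]+.006*p["n"]+.13*R[:,0],R)
for n in("wrist","scene"):
    c=ctrl.read_camera(n);cv2.imwrite(f"pics/{n}2.png",c["image"][:,:,::-1]);np.savez(n+"2.npz",**c)
E
```

```text
t 7.15 tcp [ 0.5884 -0.0905  0.2742] q [-0.26 -0.05  1.92 -0.19  0.96  2.13] op 0.221 F [-0.5 -0.1 -1.3]
turn deg/rv(tool) [-0.2 -0.2  0.3] [-0.0039 -0.0043  0.005 ] shift now-axes [-0.0108  0.0014  0.0963] shift after turn [-0.0104  0.0011  0.0964]
```

View pics/scene2.png

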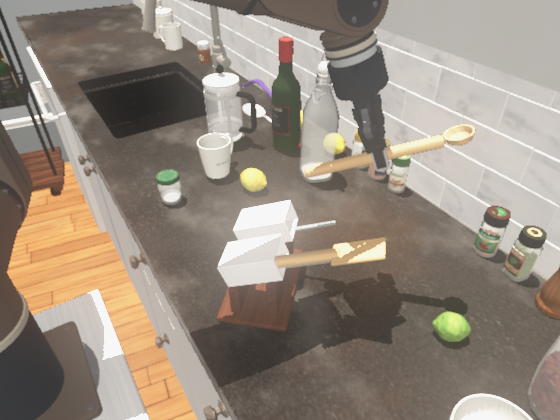

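View pics/wrist2.png

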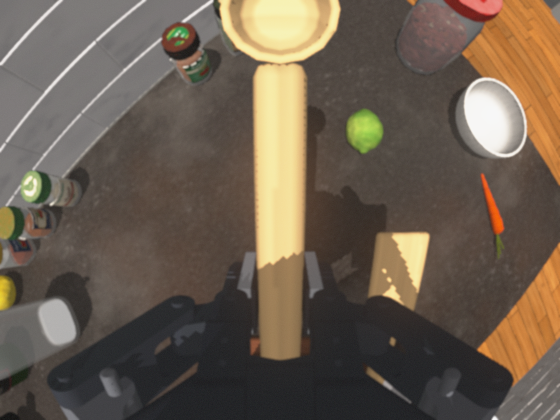

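The spoon is held straight, with the handle end at scene pixel (308,172), the bowl at (470,135) and the hollow side up. In the wrist view the handle stays at column ~280. I'll check its pitch in the hand against the expected ends.

```bash
python3 - <<'E'
from h import *
c=dict(np.load("scene2.npz"));s=ctrl.get_state();T=Ro.from_quat(s["tcp_rot"]).as_matrix()
g=s["eef_pos"]-.002*T[:,2]
for k in(-.13,-.125,0,.13):print(k,proj(c,g+k*T[:,0]))
hsv=cv2.cvtColor(c["image"],cv2.COLOR_RGB2HSV);m=cv2.inRange(hsv,(8,60,70),(30,200,255))
for u in (306,309,312,320,330,340,350,400,410,420,430):
    v=np.nonzero(m[130:185,u])[0]+130;print(u,v.min() if len(v) else None,v.max() if len(v) else None,proj(c,g-.12*T[:,0])[1] if u==309 else "")
E
```

```text
-0.13 [300.54377414 172.00103024]
-0.125 [303.40386031 171.35282734]
0 [379.82592427 154.03271865]
0.13 [470.82474179 133.40897036]
306 172 176 
309 171 176 170.7013984580028
312 170 176 
320 164 174 
330 161 172 
340 135 170 
350 155 168 
400 150 184 
410 142 154 
420 146 151 
430 143 149
```

Request:
drive_tool([
  [[-0.004, -0.004, 0.005], [-0.01, 0.001, 0.03], 0.0],
  [[0, 0, 0], [0, 0, 0.035], 0.0],
  [[0, 0, 0], [0, 0, 0.03], 0.0],
  [[0, 0, 0], [0, 0, 0], 0.0],
])

```text
time: 7.75
eef_pos: [0.6039, -0.1069, 0.1788]
tcp_rot: [0.919, -0.356, 0.159, 0.063]
contact_force: [0.2, 0.2, -0.1]
opening: 0.222
finger_force: 39.2
```

```bash
python3 - <<'E'
from h import *
p=np.load("plan.npz");R=p["R"]@np.diag([-1,-1,1]);rel(p["mid"]+.004*p["n"]-.007*R[:,0],R)
E
```

```text
t 7.75 tcp [ 0.6039 -0.1069  0.1788] q [-0.28  0.09  1.96 -0.21  0.79  2.16] op 0.222 F [ 0.2  0.2 -0.1]
turn deg/rv(tool) [ 0.1  0.3 -0. ] [ 0.0025  0.0045 -0.0002] shift now-axes [-0.136  -0.0006  0.0016] shift after turn [-0.136  -0.0006  0.001 ]
```

Sliding in now: about 0.115 first, then gently.

Request:
drive_tool([
  [[0, 0.004, 0], [-0.02, 0, 0.001], 0.0],
  [[0, 0, 0], [-0.025, 0, 0], 0.0],
  [[0, 0, 0], [-0.025, 0, 0], 0.0],
  [[0, 0, 0], [-0.025, 0, 0], 0.0],
  [[0, 0, 0], [-0.02, 0, 0], 0.0],
])

```text
time: 8.38
eef_pos: [0.5261, -0.034, 0.1427]
tcp_rot: [0.918, -0.355, 0.166, 0.063]
contact_force: [-0.6, -0.3, -0.8]
opening: 0.225
finger_force: 39.2
```

Request:
drive_tool([
  [[0, 0, 0], [-0.006, 0, 0], 0.0],
  [[0, 0, 0], [0, 0, 0], 0.0],
])

```text
time: 8.62
eef_pos: [0.5224, -0.0308, 0.14]
tcp_rot: [0.918, -0.355, 0.165, 0.063]
contact_force: [-0.3, -0.4, -0.8]
opening: 0.226
finger_force: 39.2
```

```bash
python3 - <<'E'
from h import *
p=np.load("plan.npz");R=p["R"]@np.diag([-1,-1,1]);rel(p["mid"]-.002*p["n"],R);s=ctrl.get_state();print(R.T@s["contact_force"])
c=ctrl.read_camera("scene");cv2.imwrite("pics/s3.png",c["image"][100:320,180:480,::-1].repeat(2,0).repeat(2,1))
E
```

```text
t 8.625 tcp [ 0.5224 -0.0308  0.14  ] q [-0.17 -0.04  2.18 -0.29  0.72  2.33] op 0.226 F [-0.3 -0.4 -0.8]
turn deg/rv(tool) [-0.1 -0.4 -0.1] [-0.0012 -0.0067 -0.0009] shift now-axes [-0.011   0.0009  0.0086] shift after turn [-0.0109  0.0008  0.0087]
[-0.20617004  0.50853269  0.73732551]
```

View pics/s3.png

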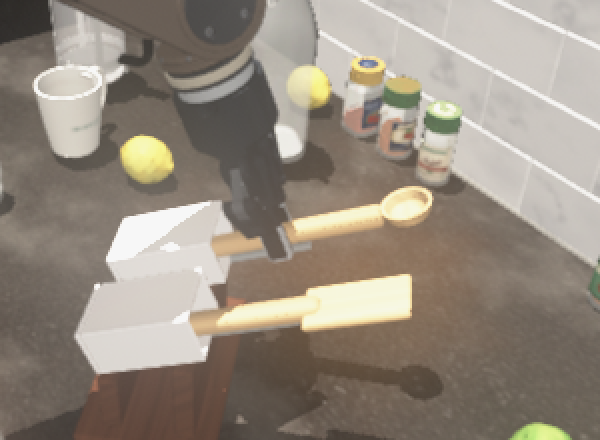

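The spoon is in its tube, bowl out and hollow up, roughly 1–2 cm short of home. Pushing on gently and watching the force.

Request:
drive_tool([
  [[0, 0, 0], [-0.004, 0, 0.002], 0.0],
  [[0, 0, 0], [-0.004, 0, 0.001], 0.0],
  [[0, 0, 0], [-0.003, 0, 0], 0.0],
  [[0, 0, 0], [0, 0, 0], 0.0],
])

```text
time: 9.18
eef_pos: [0.5149, -0.0245, 0.1324]
tcp_rot: [0.918, -0.356, 0.164, 0.063]
contact_force: [-1.2, 0.1, -1.2]
opening: 0.226
finger_force: 39.3
```

Request:
drive_tool([
  [[0, 0, 0], [-0.002, 0, 0], 0.0],
  [[0, 0, 0], [-0.002, 0, 0], 0.0],
  [[0, 0, 0], [0, 0, 0], 0.0],
])

```text
time: 9.55
eef_pos: [0.5122, -0.0219, 0.1312]
tcp_rot: [0.918, -0.356, 0.164, 0.063]
contact_force: [-0.3, 0.1, -0.4]
opening: 0.229
finger_force: 39.3
```

Request:
drive_tool([
  [[0, 0, 0], [-0.002, 0, 0], 0.0],
  [[0, 0, 0], [0, 0, 0], 0.0],
])

```text
time: 9.8
eef_pos: [0.5108, -0.0207, 0.1305]
tcp_rot: [0.918, -0.356, 0.164, 0.063]
contact_force: [-0.1, 0.9, -0.8]
opening: 0.227
finger_force: 39.3
```

Request:
drive_tool([
  [[0, 0, 0], [-0.002, 0, 0], 0.0],
  [[0, 0, 0], [0, 0, 0], 0.0],
])

```text
time: 10.05
eef_pos: [0.5094, -0.0194, 0.1298]
tcp_rot: [0.918, -0.356, 0.164, 0.063]
contact_force: [-0.1, 0.1, -0.3]
opening: 0.226
finger_force: 39.3
```

Request:
drive_tool([
  [[0, 0, 0], [-0.002, 0, 0], 0.0],
  [[0, 0, 0], [0, 0, 0], 0.0],
])

```text
time: 10.3
eef_pos: [0.5087, -0.0185, 0.1297]
tcp_rot: [0.918, -0.356, 0.165, 0.063]
contact_force: [1.0, -0.8, -0.4]
opening: 0.23
finger_force: 39.3
```

```bash
python3 - <<'E'
from h import *
p=np.load("plan.npz");R=p["R"]@np.diag([-1,-1,1]);rel(p["mid"]-.002*p["n"],R);s=ctrl.get_state();print(R.T@s["contact_force"])
E
```

```text
t 10.3 tcp [ 0.5087 -0.0185  0.1297] q [-0.15 -0.06  2.22 -0.3   0.71  2.37] op 0.23 F [ 1.  -0.8 -0.4]
turn deg/rv(tool) [-0.1 -0.4 -0.1] [-0.001 -0.007 -0.001] shift now-axes [0.0098 0.0007 0.0054] shift after turn [0.0099 0.0007 0.0053]
[ 1.05703544 -0.1275853   0.79889189]
```

Request:
drive_tool([
  [[0, 0, 0], [-0.002, 0, 0], 0.0],
  [[0, 0, 0], [0, 0, 0], 0.0],
])

```text
time: 10.55
eef_pos: [0.5088, -0.018, 0.1303]
tcp_rot: [0.918, -0.355, 0.167, 0.064]
contact_force: [3.9, -5.4, 1.8]
opening: 0.224
finger_force: 39.2
```

Request:
drive_tool([
  [[0, 0, 0], [-0.002, 0, 0], 0.0],
  [[0, 0, 0], [0, 0, 0], 0.0],
])

```text
time: 10.8
eef_pos: [0.5088, -0.0176, 0.131]
tcp_rot: [0.918, -0.354, 0.169, 0.064]
contact_force: [5.4, -8.6, 2.4]
opening: 0.232
finger_force: 39.2
```

Request:
drive_tool([
  [[0, 0, 0], [-0.002, 0, 0], 0.0],
  [[0, 0, 0], [0, 0, 0], 0.0],
])

```text
time: 11.05
eef_pos: [0.5089, -0.0171, 0.1317]
tcp_rot: [0.917, -0.353, 0.171, 0.064]
contact_force: [7.9, -10.8, 3.2]
opening: 0.222
finger_force: 39.2
```

Firm stop at about 14 N along the tube, so it is home. Relaxing the push, lowering onto the bar and opening.

Request:
drive_tool([
  [[0, 0, 0], [0.005, 0, 0.002], 0.0],
  [[0, 0, 0], [0, 0, 0.002], 0.0],
  [[0, 0, 0], [0, 0, 0], 0.0],
])

```text
time: 11.42
eef_pos: [0.5095, -0.0188, 0.1281]
tcp_rot: [0.917, -0.356, 0.165, 0.064]
contact_force: [-7.3, 0.1, 15.5]
opening: 0.228
finger_force: 41.8
```

```bash
python3 - <<'E'
from h import *
p=np.load("plan.npz");R=p["R"]@np.diag([-1,-1,1]);rel(p["mid"]-.002*p["n"],R);s=ctrl.get_state();print(R.T@s["contact_force"])
E
```

```text
t 11.425 tcp [ 0.5095 -0.0188  0.1281] q [-0.15 -0.05  2.22 -0.31  0.7   2.37] op 0.228 F [-7.3  0.1 15.5]
turn deg/rv(tool) [ 0.  -0.4 -0.1] [ 0.0001 -0.007  -0.0025] shift now-axes [0.0096 0.001  0.0035] shift after turn [0.0097 0.001  0.0035]
[  0.1189379    4.83729505 -16.47699892]
```

Request:
drive_tool([
  [[0, 0, 0], [-0.002, 0, -0.002], 0.0],
  [[0, 0, 0], [0, 0, 0], 0.03],
  [[0, 0, 0], [0, 0, 0], 0.045],
  [[0, 0, 0], [0, 0, 0], 0.055],
  [[0, 0, 0], [0, 0, 0], 0.055],
])

```text
time: 12.05
eef_pos: [0.5062, -0.0167, 0.1257]
tcp_rot: [0.918, -0.356, 0.164, 0.063]
contact_force: [-1.0, 0.1, 0.5]
opening: 0.646
finger_force: 0.0
```

Request:
drive_tool([
  [[0, 0, 0], [0, 0, -0.02], 0.055],
  [[0, 0, 0], [0, 0, -0.04], 0.055],
  [[0, 0, 0], [0, 0, -0.05], 0.055],
  [[0, 0, 0], [0, 0, -0.05], 0.055],
  [[0, 0, 0], [0, 0, 0], 0.055],
])

```text
time: 12.68
eef_pos: [0.4672, 0.021, 0.2817]
tcp_rot: [0.917, -0.355, 0.169, 0.062]
contact_force: [0.1, -0.6, 0.2]
opening: 0.647
finger_force: 0.0
```

```bash
python3 - <<'E'
from h import *
p=np.load("plan.npz")
for n in("wrist","scene"):
    c=ctrl.read_camera(n);cv2.imwrite(f"pics/{n}4.png",c["image"][:,:,::-1]);np.savez(n+"4.npz",**c)
o=p["R"][:,0]*-1
for nm,m in(("spoon",p["mid"]),("spat",p["mid"]-.095*p["A"][:,0])):
    print(nm,"expected bowl/blade tip",proj(c,m+.13*o),"10mm short",proj(c,m+.14*o))
E
```

```text
spoon expected bowl/blade tip [387.61924865 208.63914794] 10mm short [393.68703    207.58219715]
spat expected bowl/blade tip [388.01965435 246.87588452] 10mm short [394.76346865 245.91015951]
```

View pics/scene4.png

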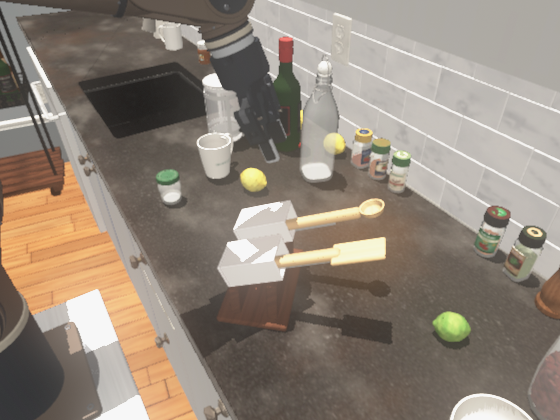

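View pics/wrist4.png

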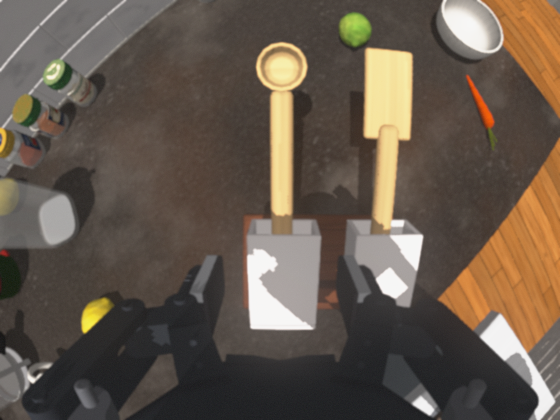

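The bowl tip is at scene pixel (385,208), where the home tip was predicted (387,208). The hollow is up, the handle is straight in its tube, the spatula hasn't moved and the gripper is clear.

```bash
python3 -c "
from plant import ctrl
print(ctrl.sign_off())"
```

```text
the job is handed in; nothing more can be done
None
```

The spoon is back in its own tube, handle first and fully home, with the bowl out and its hollow side up; the spatula hasn't moved, and I handed the job in at about 13 s of the 45 s allowed.

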